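# Press a cast test piece into the sprung ring cradle

## Task

Lift the flask-shaped casting out of its open mould and set its round belly, neck up, into the ring of the sprung cradle (the one with the coil spring, not the plain solid ring stand). Push it straight down until the cradle's ring is flush with the hoop around it or a little lower, and finish while still holding it pressed down there; do not let go. Leave the other things on the table where they are.

Things in the scene. Friction and masses are not known exactly. Their poses are not given: they have to be found in the camera images.
- casting: (Sizes in mm.) Loose flask-shaped aluminium casting, about 0.3 kg: a ball belly of radius 28, a round flange (radius 36, from 28 to 33 above the origin) at the ball's widest, and above it a straight round neck of diameter 22 up to 88 above the origin. Origin: lowest point of the ball; z up along the neck. At the start it stands neck up in one of the mould's two cavities, its flange resting on the mould's top.
- mould: (Sizes in mm.) Fixed open steel mould block, 88 (its x) by 156 (its y) by 36 high, with two round cavities of diameter 61, 31 deep, at y = +38 and -38 in its frame; one is empty. Two small guide pins stand 7 above its top at x = +35 and -35, y = 0. Origin: centre of its underside, on the table.
- cradle: (Sizes in mm.) Fixed frame of the sprung cradle: grey round foot of radius 55, 10 high, four thin posts and a fixed hoop of outer radius 50, inner radius 40, whose top is 40 above the table. Origin: centre of its underside, on the table. A coil spring shows between the posts.
- ring_top (a point): (Sizes in mm.) Centre of the top face of the cradle's sprung steel ring (outer diameter 72, inner diameter 40, 8 thick). Untouched it lies 52 above the table, 12 proud of the fixed hoop. The ball belly seats on the ring's inner edge with its lowest point 8 below this point. The point moves with the ring.
- cradle_ring (a joint): How far the sprung ring is pressed straight down, in m: 0 untouched, 0.012 flush with the hoop, 0.020 at the bottom stop. The spring pushes back with about 5 N at 0, 11 N at 0.012 and 15 N at 0.020, so the casting's own weight does not sink it noticeably.
- stand: (Sizes in mm.) Bystander: fixed plain ring stand, a solid steel tube of outer diameter 72, inner diameter 40 on a grey foot of radius 55, top 52 above the table; it has no spring, posts or hoop. Origin: centre of its underside. It and the cradle may change sides.
- ref_disc: Bystander: loose plain steel disc (hardness reference block), diameter 56, 12 high; origin: centre of underside. Sizes in mm.
- resin_puck: Bystander: loose black resin puck, diameter 32, 20 high; origin: centre of underside. Sizes in mm.
- loupe: Bystander: loose black waisted eyepiece standing upright, diameter 40, 34 high; origin: centre of underside. Sizes in mm.
- spacer: Bystander: loose steel spacer ring, outer diameter 44, 14 high; origin: centre of underside. Sizes in mm.
- paste_jar: Bystander: loose white jar with a black cap, diameter 52, 50 high; origin: centre of underside. Sizes in mm.
- brush: Bystander: loose hand brush lying flat on the table, well out to the robot's left, about 200 long and 20 high; origin near its middle. Sizes in mm.
Things that resemble listed ones, but are neither listed nor needed, are in the scene too. Leave any blue or yellow look-alike of the mould alone.

How it is judged:
By the outcome, as a careful person would: the job done as asked, in the order asked, and still so for the second after the job is handed in, while the arm keeps its last pose, push and grip.
It also fails if it takes over 35 s, if anything falls off the work surface, if the arm or the gripper's body presses on something with over 40 N, if the wrist force passes 120 N, or if a joint passes its speed limit or range.

## Robot

A 7-joint arm with a two-finger parallel gripper is mounted at the origin on the work surface. World frame = base frame: x ahead of the robot, y to its left, z up, the work surface at z = 0. Lengths are in m, angles in rad, forces in N, time in s.
With the tool pointing down it reaches from about 0.425 to 0.925 m from the base axis. Payload 6.8 kg.
Tool frame: the origin (TCP) lies at the very end of the fingers, on their centre line; the grasp point (between the pads) lies 19 mm behind it; z points along the fingers, x is the direction in which the jaws open and shut, and the axes are right-handed (so a half turn about z gives the same grasp; the last joint's range is limited). The gripper opens to 85 mm and grips with 20 to 120 N. Pads are 22 mm wide; open, the fingers measure 114 mm over their backs; the gripper's body (76 mm by 85 mm) begins 54 mm behind the grasp point. The pads swing forward as they close: fully open they stand 13 mm farther back than shut.
Start: joints at [1.145, 0.477, 0.022, 1.555, -0.011, 1.109, -0.083], TCP at [0.211, -0.641, 0.197] pointing down, gripper open.
Joint ranges: [-2.96, 2.96], [-0.34, 2.1], [-1.41, 1.46], [0.24, 2.44], [-1.37, 4.51], [0.17, 1.92], [-2.96, 2.96]. Speed limits (rad/s): [2.39, 2.39, 3.14, 3.14, 3.14, 3.14, 3.14].

## Interface

Orientations are given as a unit quaternion [w, x, y, z].
In Python, from station import get_obs, read_camera, calibration, hand_in, recognise, outline_of, place_of gives the robot as it stands.
- The arm moves only by the tool move_arm, never from a script. Its argument "steps" is a list of rows, each an object with "fingers": the finger opening in mm, from 0 to 85.4; "translation": the shift along the world's x, y, z in mm, a list of three; "turn": the turn about the world's z in rad. In form: [{"fingers": fingers, "translation": [dx, dy, dz], "turn": turn}, ...]. A call has 1 to 10 rows; each row shifts and turns the commanded pose from where the row before left it; what a row does not reach is not made up. A row lasts 1/8 s, in which the tool goes at most 62.5 mm and 10.7 degrees, less where a joint would pass 70% of its speed; a pose out of reach is approached as far as the arm can. A call with a gripper value outside its range is refused whole. The fingers move at their own pace and stop on an object; "newtons" is the grip in N (left out, the last holds). Time passes only in rows, so rows that do not move let the fingers close. It gives the time, the measured TCP pose, the force and the opening at its end, in the units of the state.
- get_obs(): the state, without advancing time (a new reading comes with each control period).
- read_camera(name): name is "scene" or "side" or "wrist"; returns the picture (420x560x3 uint8, blue, green, red); there is no depth.
- calibration(name): a dict with "camera_matrix" (3x3 intrinsics, pixels), "rvec" (rotation vector, rad) and "tvec" (3), from world to camera coordinates, as OpenCV has them. Camera axes: x right, y down, z forward; pixel columns grow to the right and rows downward; lengths in m; the calibration is good to about 2 mm. A picture is of the moment at which its call begins: read the wrist's pose just before it. calibration takes no time and is no camera call; for the wrist camera it gives the pose at the moment of the call.
- hand_in(): hands the job in, once; it reports no verdict.
Trained networks look in the newest picture that a camera, given by its name, has taken for a name from the list of things; names that differ only in an ending like _2 or _b are one class to them, and where a whole thing is asked for, a point or a joint stands for the part that bears it (a point fixed in the world has none). Each returns a list of dicts, best first, with "conf" (0 to 1); they miss things now and then, are a little off and sometimes report something else, mostly with a low value. They report only what shows in the picture. A call takes as long as a camera call. They do not tell look-alikes from the thing itself.
- recognise(camera, name): "xy" ([column, row] in pixels, amid what is visible of it).
- outline_of(camera, name): "mask" (420x560 bool, what is visible of it) and "xy" ([column, row] in pixels, amid what is visible of it).
- place_of(camera, name): "xy" ([column, row] in pixels: a listed point, or the origin of a listed thing).
The state is a dict: "t": time; "q": joint angles; "joint_vel": joint speeds; "joint_torque": joint torques, N m; "eef_pos": TCP position; "tool_rot": TCP orientation; "contact_force": force on the tool from outside, world axes, zero at the start; "torque": the same for the moment, N m; "gripper_width": opening from 0.0 (shut) to 1.0 (fully open).
Only numpy, scipy, OpenCV 4.12 (cv2) and the standard library are available. Lean on these libraries where they do the work, as an engineer would, in place of code of your own. Each camera call takes 0.05 s, during which the arm holds its last target.

## Working session

There is one attempt and no reset: what is moved stays moved. The work goes in short steps, Python scripts to look and compute and a tool call to move; the robot and the scene stay as the last step left them, time stands still between calls to the robot, and variables do not carry over. Pictures are saved under pics/ and viewed, and the job is handed in when it is done.

Besides the shell and the picture viewer there is one more tool, called after "Call:" by a JSON object that holds its "method" and its "body", one argument or row to a line. move_arm: Moves the arm, as the interface text tells. Its arguments: {"type":"object","properties":{"steps":{"type":"array"},"newtons":{"type":"number"}},"required":["steps"]}

```bash
mkdir -p pics
python3 - <<'E'
from station import *
import cv2
o=get_obs(); print(o['t'],o['eef_pos'],o['tool_rot'],o['contact_force'],o['gripper_width'])
for c in ['scene','side','wrist']:
    im=read_camera(c); cv2.imwrite(f'pics/{c}0.png',im)
    k=calibration(c); print(c,k['camera_matrix'][0],k['rvec'],k['tvec'])
E
```

```text
0.0 [ 0.2107029  -0.64058037  0.19612538] [-4.77165523e-04  8.10088926e-01 -5.86306314e-01 -7.81407617e-04] [ 1.18348538 -0.09231243 -0.57800526] 1.0000604995080145
scene [398.93312312   0.         279.47361319] [ 2.10706297  1.26073149 -0.52254666] [-0.23370219 -0.28199319  1.51776048]
side [392.09296429   0.         276.75439356] [ 0.98959991 -2.54230279  0.90874431] [0.35776733 0.28401639 0.84498673]
wrist [373.42759939   0.         281.19996191] [-2.36472634  1.70933646  0.23039809] [-0.67451421 -0.03453544  0.37898417]
```

View pics/scene0.png

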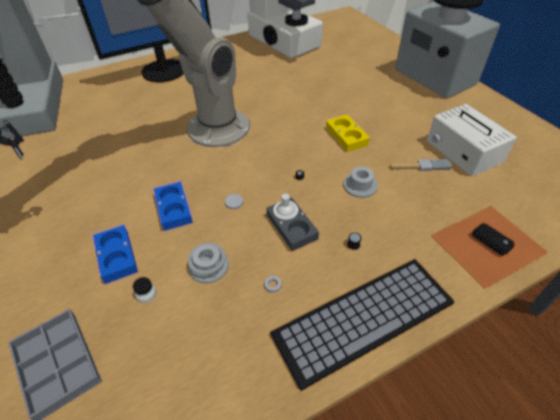

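View pics/side0.png

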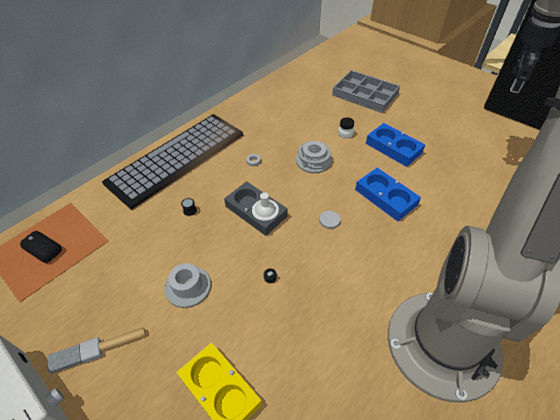

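View pics/wrist0.png

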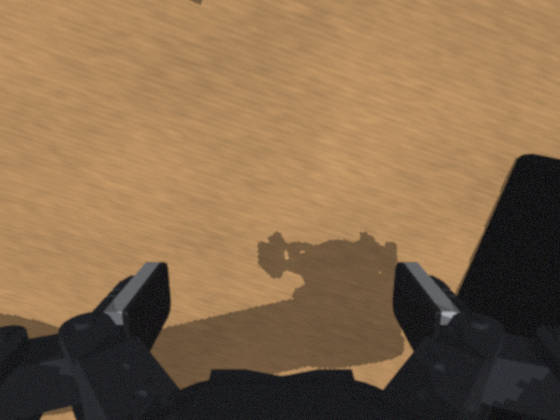

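The scene picture shows the casting at about (287,208) in the dark mould. The cradle, with hoop and posts, is at (208,261) and the plain stand at (361,180); the blue and yellow moulds are look-alikes. In the side picture the casting is at (264,205), the cradle at (315,156) and the stand at (187,282). Next I triangulate with the networks and look at close crops.

```bash
cat > h.py <<'E'
from station import *
import cv2, numpy as np
def P(c):
    k=calibration(c); K=np.array(k['camera_matrix'],float); R=cv2.Rodrigues(np.array(k['rvec'],float))[0]; t=np.array(k['tvec'],float).reshape(3,1)
    return K,R,t
def ray(c,uv,k=None):
    K,R,t=k or P(c); d=R.T@np.linalg.inv(K)@np.array([uv[0],uv[1],1.]); o=(-R.T@t).ravel(); return o,d/np.linalg.norm(d)
def atz(c,uv,z,k=None):
    o,d=ray(c,uv,k); return o+d*(z-o[2])/d[2]
def tri(rays):
    A=np.zeros((3,3));b=np.zeros(3)
    for o,d in rays:
        M=np.eye(3)-np.outer(d,d);A+=M;b+=M@o
    X=np.linalg.solve(A,b); return X,[np.linalg.norm((np.eye(3)-np.outer(d,d))@(X-o)) for o,d in rays]
def proj(c,X,k=None):
    K,R,t=k or P(c); p=K@(R@np.array(X,float).reshape(3,1)+t); return (p[:2]/p[2]).ravel()
E
python3 - <<'E'
from h import *
for n in ['casting','mould','cradle','ring_top','stand']:
    r={}
    for c in ['scene','side']:
        L=place_of(c,n); r[c]=L
        print(n,c,[(np.round(d['xy'],1).tolist(),round(d['conf'],2)) for d in L[:4]])
    best=[]
    for a in r['scene'][:3]:
        for b in r['side'][:3]:
            X,e=tri([ray('scene',a['xy']),ray('side',b['xy'])])
            if max(e)<.01: print('   ',np.round(X,4),np.round(e,4))
s=cv2.imread('pics/scene0.png');d=cv2.imread('pics/side0.png')
a=cv2.resize(s[160:310,160:400],None,fx=3.3,fy=3.3,interpolation=3);b=cv2.resize(d[110:310,150:350],None,fx=3,fy=3,interpolation=3)
cv2.imwrite('pics/ca.png',a);cv2.imwrite('pics/cb.png',b)
print(get_obs()['t'])
E
```

```text
casting scene [([285.2, 217.1], 0.93)]
casting side [([261.9, 219.0], 0.71)]
    [0.5256 0.0125 0.0046] [0.005 0.005]
mould scene [([118.6, 255.4], 0.96), ([171.9, 206.6], 0.85), ([347.0, 138.5], 0.82), ([292.0, 223.5], 0.69)]
mould side [([388.3, 198.3], 0.83), ([257.8, 211.7], 0.63), ([218.0, 387.9], 0.62), ([394.9, 148.0], 0.61)]
    [ 0.3151 -0.2782  0.0035] [0.0006 0.0006]
    [ 0.2908  0.3895 -0.0015] [0.0008 0.0008]
cradle scene [([208.9, 267.1], 0.85), ([203.2, 255.4], 0.23)]
cradle side [([313.3, 162.8], 0.66), ([262.1, 216.9], 0.23)]
    [ 0.5727 -0.2568 -0.0062] [0.0006 0.0006]
ring_top scene [([204.7, 255.0], 0.81)]
ring_top side [([309.3, 147.4], 0.65)]
    [ 0.5818 -0.2545  0.0565] [0.0067 0.0067]
stand scene [([364.0, 182.5], 0.63)]
stand side [([190.9, 285.1], 0.56), ([254.8, 160.3], 0.34)]
0.65
```

View pics/ca.png

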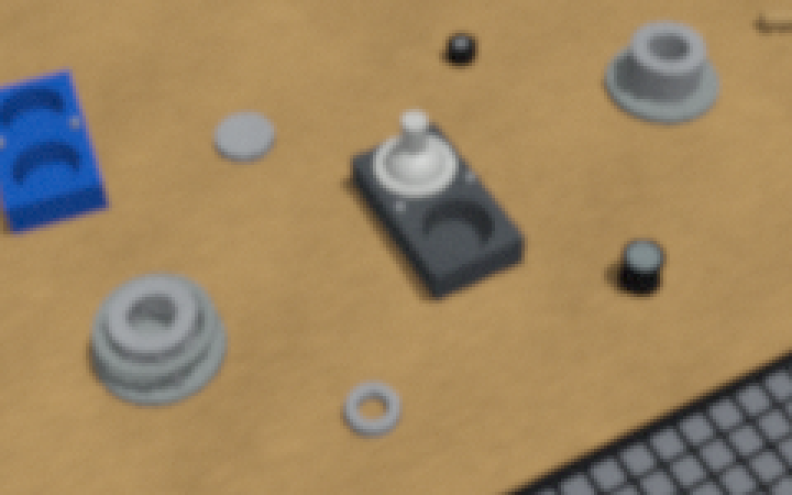

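View pics/cb.png

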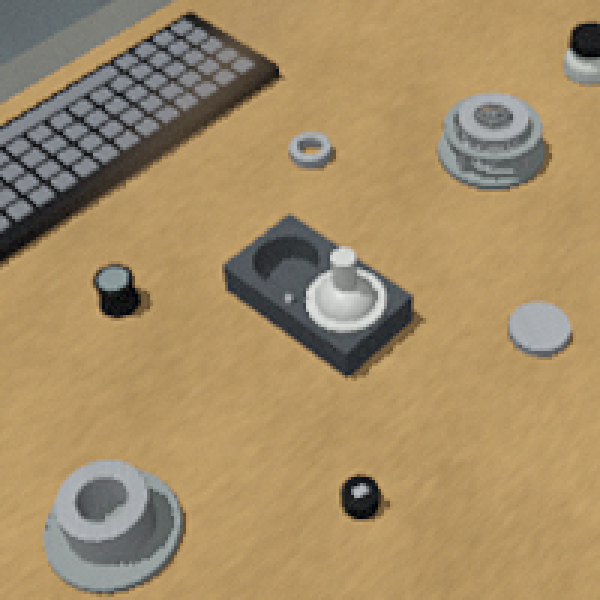

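The crops confirm the choice. The light casting stands in the dark mould, with its neck top at scene (285.5,195.5) and side (264.7,195). The cradle has the stepped ring over a hoop, with its ring top at scene (206.4,255.2) and side (314.3,149.7). The other one is the plain stand.

Run:
```python
from h import *
for n,a,b,z in [('neck',(285.5,195.5),(264.7,195),.096),('ring',(206.4,255.2),(314.3,149.7),.052)]:
    X,e=tri([ray('scene',a),ray('side',b)]);print(n,np.round(X,4),np.round(e,4),np.round(atz('scene',a,z),4),np.round(atz('side',b,z),4))
for c in ['scene','side']:
  print(c,[ (n,np.round(proj(c,X),1)) for n,X in [('n',(.525,.012,.096)),('o',(.525,.012,.008)),('r',(.575,-.256,.052))]])
# mould outline / scene spacing, angle from casting & empty cavity
m=np.array([atz('scene',(160+458/3.3,160+232/3.3),.036),atz('side',(150+288/3,110+262/3),.036)]);print('empty cav',m)
K,R,t=P('wrist');o=get_obs();from scipy.spatial.transform import Rotation as Ro
T=Ro.from_quat(o['tool_rot'],scalar_first=True).as_matrix();print(T.round(3));C=(-R.T@t).ravel();print('cam in tool',T.T@(C-o['eef_pos']),(T.T@R.T).round(3))
```

```text
neck [0.5225 0.0085 0.0984] [0.0018 0.0018] [0.5216 0.0109 0.096 ] [0.5233 0.0054 0.096 ]
ring [ 0.5722 -0.2556  0.0483] [0.0011 0.0011] [ 0.5759 -0.2552  0.052 ] [ 0.5693 -0.2533  0.052 ]
scene [('n', array([286.4, 196.1])), ('o', array([286.6, 216.5])), ('r', array([206. , 255.1]))]
side [('n', array([262.4, 196.1])), ('o', array([263.9, 217.8])), ('r', array([313.4, 148.4]))]
empty cav [[0.60808207 0.00609472 0.036     ]
 [0.59537523 0.00859996 0.036     ]]
[[ 0.312 -0.95   0.   ]
 [-0.95  -0.312 -0.   ]
 [ 0.    -0.    -1.   ]]
cam in tool [ 0.00018442 -0.06703782 -0.17749028] [[ 1.     0.001  0.   ]
 [-0.001  0.965  0.263]
 [-0.    -0.263  0.965]]
```

Call:
{"method": "move_arm", "body": {
  "steps": [
    {"fingers":85,"translation":[30,30,20],"turn":0},
    {"fingers":85,"translation":[40,42,10],"turn":0},
    {"fingers":85,"translation":[40,44,0],"turn":0},
    {"fingers":85,"translation":[40,44,0],"turn":0},
    {"fingers":85,"translation":[40,44,0],"turn":0},
    {"fingers":85,"translation":[40,44,0],"turn":0},
    {"fingers":85,"translation":[40,44,0],"turn":0},
    {"fingers":85,"translation":[40,44,0],"turn":0},
    {"fingers":85,"translation":[30,30,0],"turn":0},
    {"fingers":85,"translation":[20,20,0],"turn":0}
  ]
}}

```text
t: 1.9
eef_pos: [0.5726, -0.2527, 0.2272]
tool_rot: [-0.0, 0.811, -0.585, 0.0]
contact_force: [0.8, -0.8, 0.3]
gripper_width: 0.995
```

Run:
```python
from h import *
k=P('wrist');im=read_camera('wrist');cv2.imwrite('pics/w1.png',im)
np.savez('k1.npz',K=k[0],R=k[1],t=k[2])
for n in ['ring_top','cradle']:
  for d in place_of('wrist',n)[:3]: print(n,d['xy'],d['conf'],atz('wrist',d['xy'],.052 if n=='ring_top' else 0,k))
print(proj('wrist',(.5722,-.2555,.052),k), get_obs()['eef_pos'])
```

```text
cradle [283.8, 167.3] 0.68 [ 0.57343586 -0.25560781  0.        ]
cradle [434.2, 211.2] 0.46 [ 0.57972005 -0.43243116  0.        ]
[283.63392225 177.37849961] [ 0.57194472 -0.25345819  0.22701999]
```

View pics/w1.png

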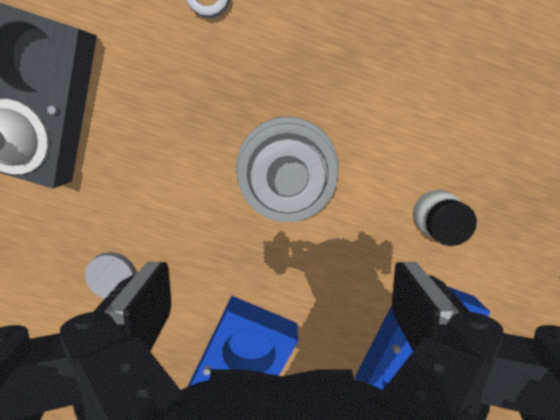

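The wrist picture shows the cradle with its proud ring centred near (288,174), the mould with the casting at the upper left, and the jar at (445,217). I'll fit the ring precisely.

Run:
```python
from h import *
z=np.load('k1.npz');k=(z['K'],z['R'],z['t'])
im=cv2.imread('pics/w1.png')
def circ(c,r,h,n=60): return [proj('wrist',(c[0]+r*np.cos(a),c[1]+r*np.sin(a),h),k) for a in np.linspace(0,2*np.pi,n)]
c0=im[105:235,225:355];s=4.5
a=cv2.resize(c0,None,fx=s,fy=s,interpolation=3);b=a.copy()
c=(.5705,-.2590)
for r,h,col in [(.036,.052,(0,0,255)),(.020,.052,(0,255,0)),(.05,.04,(255,0,0)),(.055,.01,(255,0,255))]:
    p=(np.array(circ(c,r,h))-[224.5,104.5])*s; cv2.polylines(b,[p.astype(np.int32)],True,col,1)
cv2.imwrite('pics/w1c.png',b)
```

```text
(no output)
```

View pics/w1c.png

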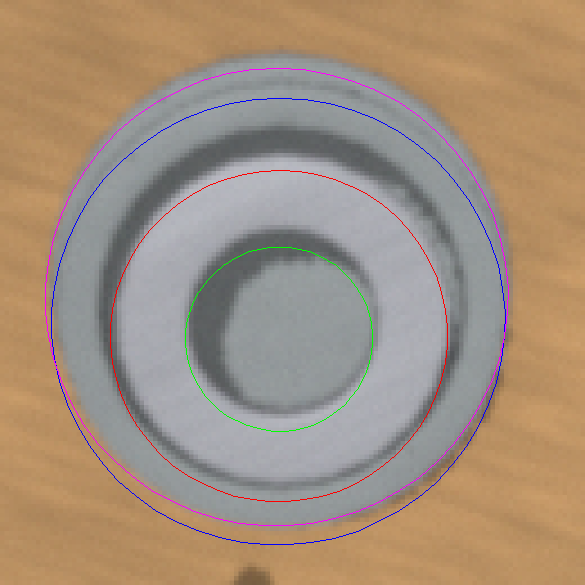

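Run:
```python
from h import *
z=np.load('k1.npz');k=(z['K'],z['R'],z['t'])
im=cv2.imread('pics/w1.png')
def circ(c,r,h,n=60): return [proj('wrist',(c[0]+r*np.cos(a),c[1]+r*np.sin(a),h),k) for a in np.linspace(0,2*np.pi,n)]
c0=im[105:235,225:355];s=4.5
a=cv2.resize(c0,None,fx=s,fy=s,interpolation=3);b=a.copy()
c=(.5743,-.2585)
for r,h,col in [(.036,.052,(0,0,255)),(.020,.052,(0,255,0)),(.05,.04,(255,0,0)),(.055,.01,(255,0,255))]:
    p=(np.array(circ(c,r,h))-[224.5,104.5])*s; cv2.polylines(b,[p.astype(np.int32)],True,col,1)
cv2.imwrite('pics/w1d.png',b)
```

```text
(no output)
```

View pics/w1d.png

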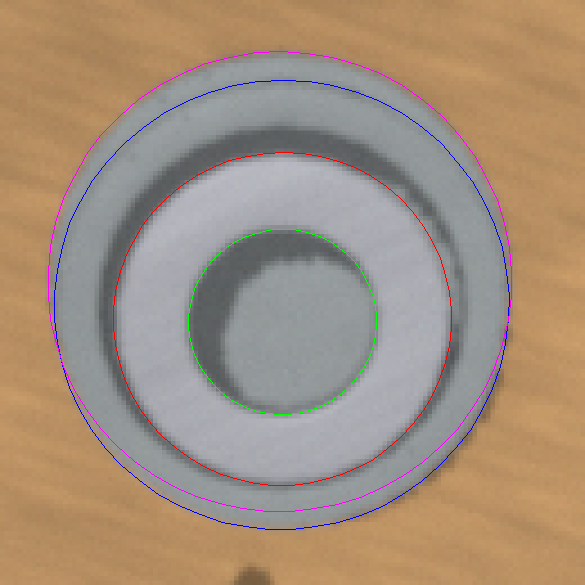

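Call:
{"method": "move_arm", "body": {
  "steps": [
    {"fingers":85,"translation":[-5,35,0],"turn":0},
    {"fingers":85,"translation":[-10,55,0],"turn":0},
    {"fingers":85,"translation":[-10,55,0],"turn":0},
    {"fingers":85,"translation":[-10,55,0],"turn":0},
    {"fingers":85,"translation":[-10,45,0],"turn":0},
    {"fingers":85,"translation":[-5,20,0],"turn":0},
    {"fingers":85,"translation":[0,0,0],"turn":0}
  ]
}}

```text
t: 2.92
eef_pos: [0.5205, 0.0098, 0.2274]
tool_rot: [0.0, 0.81, -0.586, 0.0]
contact_force: [1.0, -0.2, -0.3]
gripper_width: 0.997
```

The overlay fits the ring with its centre at (0.5743, -0.2585, 0.052). Now the casting from the same relative viewpoint.

```bash
cat > fit.py <<'E'
from h import *
import sys
f,name,cx,cy,h0=sys.argv[1],sys.argv[2],*map(float,sys.argv[3:6])
z=np.load(f+'.npz');k=(z['K'],z['R'],z['t']);im=cv2.imread('pics/'+f+'.png');b=None
u0=proj('wrist',(cx,cy,h0+.04),k).astype(int);x0=max(0,u0[0]-70);y0=max(0,u0[1]-70)
s=4.2;b=cv2.resize(im[y0:y0+140,x0:x0+140],None,fx=s,fy=s,interpolation=3)
for r,h,col in [(.036,.033,(0,0,255)),(.011,.088,(0,255,0)),(.011,.054,(255,0,0))]:
    p=np.array([proj('wrist',(cx+r*np.cos(a),cy+r*np.sin(a),h0+h),k) for a in np.linspace(0,6.283,60)])
    cv2.polylines(b,[((p-[x0-.5,y0-.5])*s).astype(np.int32)],True,col,1)
cv2.imwrite('pics/'+name+'.png',b)
E
python3 - <<'E'
from h import *
k=P('wrist');im=read_camera('wrist');cv2.imwrite('pics/w2.png',im)
np.savez('w2.npz',K=k[0],R=k[1],t=k[2])
for d in place_of('wrist','casting')[:3]: print(d['xy'],d['conf'],atz('wrist',d['xy'],.008,k))
E
python3 fit.py w2 w2c .5235 .008 .008
```

```text
[282.0, 167.3] 0.84 [0.52183561 0.00896985 0.008     ]
```

View pics/w2c.png

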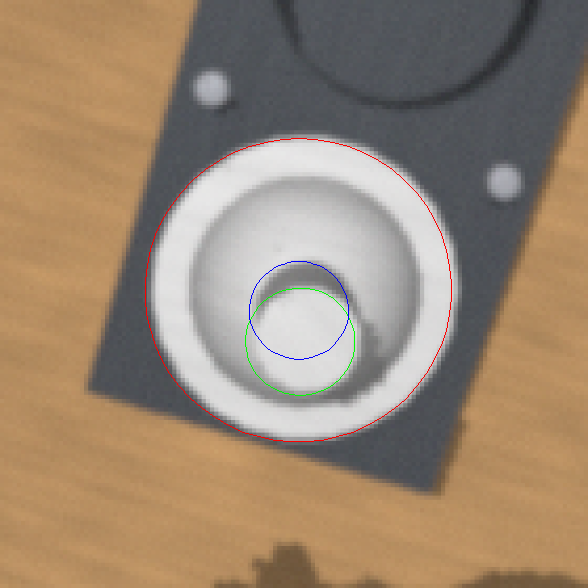

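View pics/w2.png

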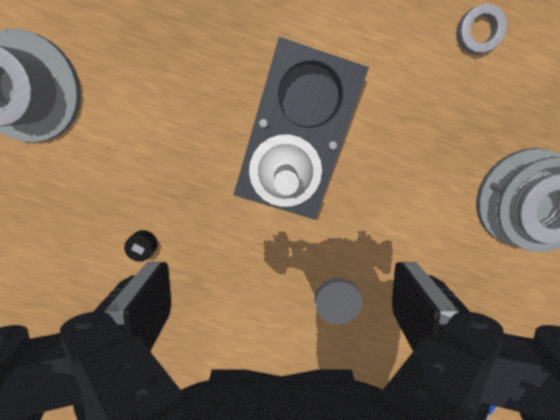

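Call:
{"method": "move_arm", "body": {
  "steps": [
    {"fingers":85,"translation":[3,-2,-40],"turn":0},
    {"fingers":85,"translation":[0,0,-50],"turn":0},
    {"fingers":85,"translation":[0,0,-45],"turn":0},
    {"fingers":85,"translation":[0,0,-20],"turn":0},
    {"fingers":85,"translation":[0,0,-8],"turn":0},
    {"fingers":85,"translation":[0,0,0],"turn":0}
  ]
}}

```text
t: 3.78
eef_pos: [0.5242, 0.0066, 0.0641]
tool_rot: [0.0, 0.81, -0.587, 0.0]
contact_force: [-0.3, 0.4, -0.1]
gripper_width: 0.997
```

Call:
{"method": "move_arm", "body": {
  "steps": [
    {"fingers":50,"translation":[0,0,0],"turn":0},
    {"fingers":30,"translation":[0,0,0],"turn":0},
    {"fingers":15,"translation":[0,0,0],"turn":0},
    {"fingers":10,"translation":[0,0,0],"turn":0},
    {"fingers":10,"translation":[0,0,0],"turn":0},
    {"fingers":10,"translation":[0,0,0],"turn":0}
  ],
  "newtons": 80
}}

```text
t: 4.53
eef_pos: [0.5239, 0.0078, 0.0641]
tool_rot: [0.0, 0.81, -0.586, -0.0]
contact_force: [0.3, -0.4, 0.5]
gripper_width: 0.116
```

The opening of 0.116 (10 mm) is less than the 22 mm neck, so the fingers may have missed. I'll look.

Run:
```python
from h import *
k=P('wrist');im=read_camera('wrist');cv2.imwrite('pics/w3.png',im)
np.savez('w3.npz',K=k[0],R=k[1],t=k[2])
s=read_camera('scene');d=read_camera('side')
a=cv2.resize(s[150:260,220:360],(560,440),interpolation=3);b=cv2.resize(d[130:260,190:330],(474,440),interpolation=3)
cv2.imwrite('pics/s3.png',a);cv2.imwrite('pics/d3.png',b);o=get_obs();print(o['gripper_width'],o['contact_force'],proj('scene',(.5237,.0075,.096)),proj('side',(.5237,.0075,.096)))
```

```text
0.1165346562864951 [ 0.04831248  1.64081537 -0.13179271] [284.78858867 196.37625895] [264.01322717 195.3676935 ]
```

View pics/w3.png

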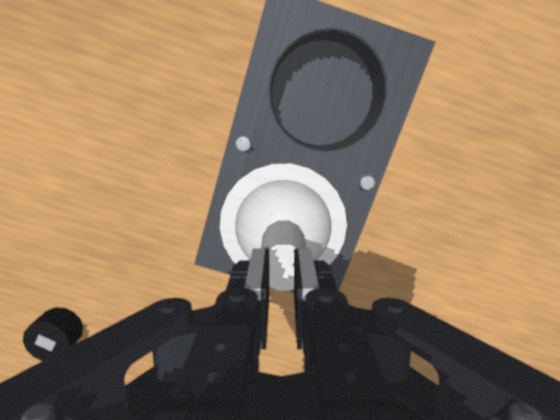

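View pics/s3.png

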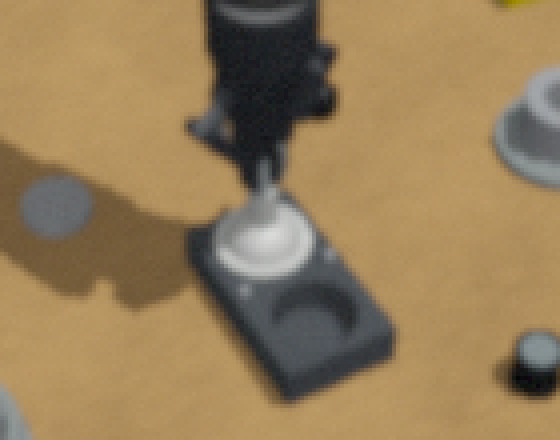

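View pics/d3.png

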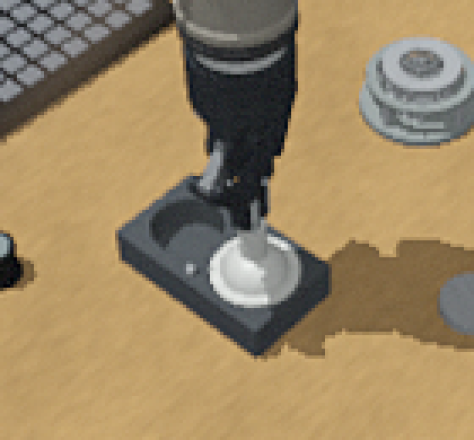

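Run:
```python
from h import *
z=np.load('w3.npz');k=(z['K'],z['R'],z['t']);im=cv2.imread('pics/w3.png')
o=get_obs();e=o['eef_pos'];print(e)
print('tcp',proj('w',e,k),'grasp',proj('w',e+[0,0,.019],k))
for h in (.054,.088): print(h,proj('w',(.5239,.0075,.008+h),k))
tx=np.array([.312,-.95,0])
for w in (5,11): print(w,[proj('w',e+[0,0,.019]+s*w*.001*tx,k).round(1) for s in (1,-1)],[proj('w',e+s*w*.001*tx,k).round(1) for s in (1,-1)])
x0,y0,s=210,150,4.5
b=cv2.resize(im[y0:y0+130,x0:x0+150],None,fx=s,fy=s,interpolation=3)
cv2.imwrite('pics/w3r.png',b)
for r,h,col in [(.036,.033,(0,0,255)),(.011,.088,(0,255,0)),(.011,.054,(255,0,0))]:
    p=np.array([proj('w',(.5239+r*np.cos(a),.0075+r*np.sin(a),.008+h),k) for a in np.linspace(0,6.283,60)])
    cv2.polylines(b,[((p-[x0-.5,y0-.5])*s).astype(np.int32)],True,col,1)
cv2.imwrite('pics/w3c.png',b)
```

```text
[0.52391436 0.00778795 0.06407554]
tcp [280.70999882 240.7944065 ] grasp [280.66075686 255.5609311 ]
0.054 [281.24089892 239.54430864]
0.088 [281.25598971 267.78859804]
5 [array([291.6, 255.6]), array([269.7, 255.5])] [array([290.6, 240.8]), array([270.8, 240.8])]
11 [array([304.7, 255.6]), array([256.6, 255.5])] [array([302.5, 240.8]), array([259. , 240.8])]
```

View pics/w3c.png

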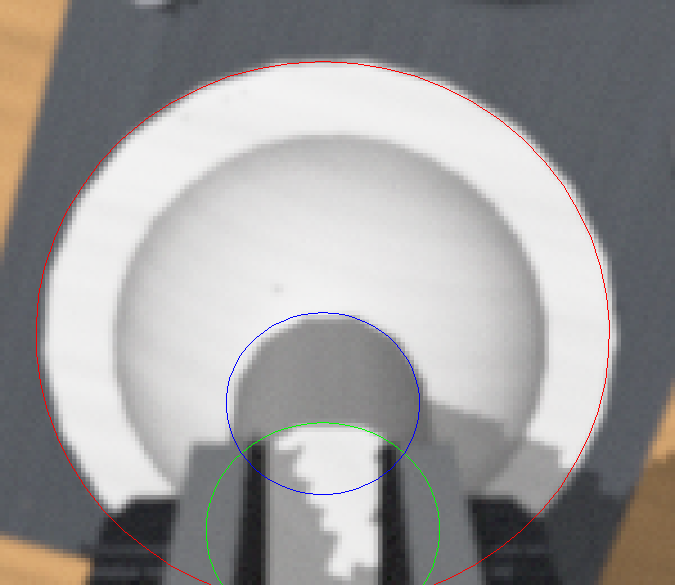

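View pics/w3r.png

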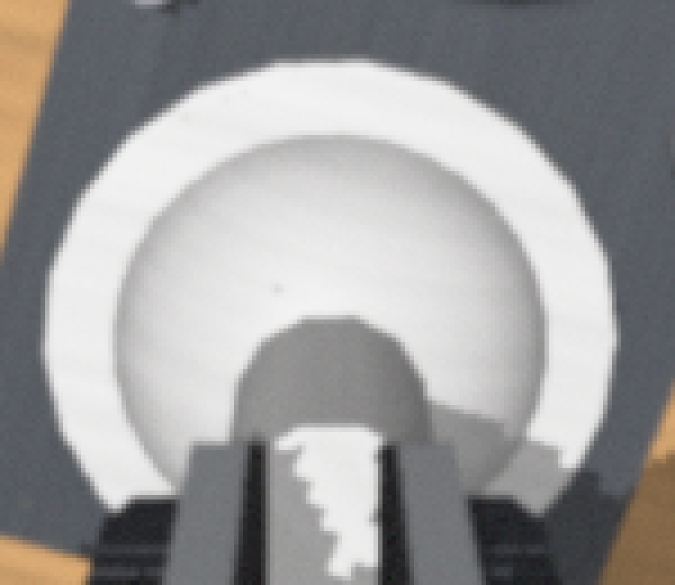

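The fingers look closed just above the neck top, with tips about 33 mm behind the reported TCP, which disagrees with the text. I'll check this against the scene and side views.

Run:
```python
from h import *
e=get_obs()['eef_pos']
s=read_camera('scene');d=read_camera('side')
for c,im,x0,y0 in (('scene',s,240,140),('side',d,210,120)):
    f=6;b=cv2.resize(im[y0:y0+95,x0:x0+90],None,fx=f,fy=f,interpolation=3)
    for h,col in ((0,(0,0,255)),(.019,(0,255,0)),(.033,(255,0,0)),(.033+.073,(255,0,255)),(.073,(0,255,255))):
        p=(proj(c,e+[0,0,h])-[x0-.5,y0-.5])*f; cv2.drawMarker(b,tuple(int(v) for v in p),col,cv2.MARKER_CROSS,24,1)
    cv2.imwrite(f'pics/{c}4.png',b)
```

```text
(no output)
```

View pics/scene4.png

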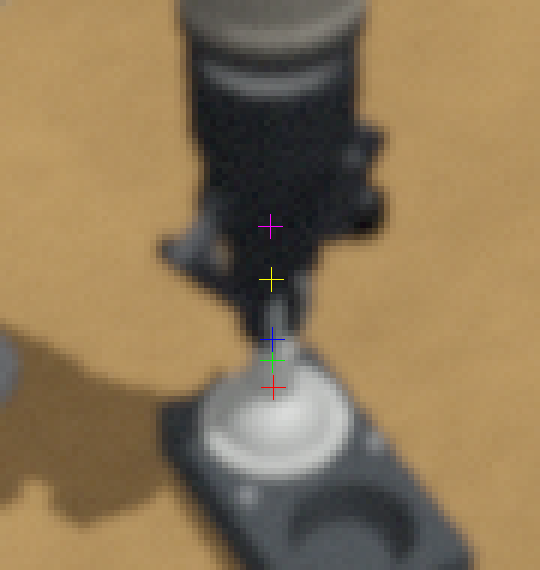

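View pics/side4.png

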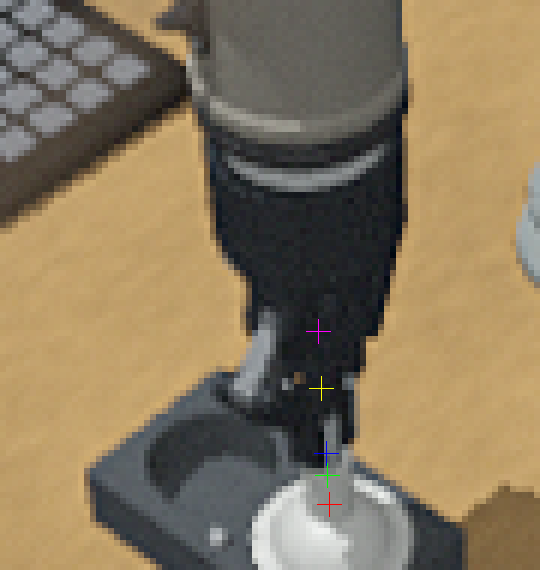

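Both views agree: the red cross at the reported TCP falls at the neck's base, while the real finger tips sit at the blue cross, about 33 mm higher. The fingers closed just above the neck without touching it. I'll open them, go about 28 mm lower and close again.

Call:
{"method": "move_arm", "body": {
  "steps": [
    {"fingers":85,"translation":[0,0,0],"turn":0},
    {"fingers":85,"translation":[0,0,0],"turn":0},
    {"fingers":85,"translation":[0,0,0],"turn":0},
    {"fingers":85,"translation":[0,0,0],"turn":0},
    {"fingers":85,"translation":[0,0,-12],"turn":0},
    {"fingers":85,"translation":[0,0,-10],"turn":0},
    {"fingers":85,"translation":[0,0,-6],"turn":0},
    {"fingers":85,"translation":[0,0,0],"turn":0}
  ]
}}

```text
t: 5.78
eef_pos: [0.5234, 0.0078, 0.0353]
tool_rot: [0.0, 0.81, -0.586, -0.001]
contact_force: [0.8, -0.1, 0.4]
gripper_width: 1.001
```

Call:
{"method": "move_arm", "body": {
  "steps": [
    {"fingers":60,"translation":[0,0,0],"turn":0},
    {"fingers":40,"translation":[0,0,0],"turn":0},
    {"fingers":25,"translation":[0,0,0],"turn":0},
    {"fingers":15,"translation":[0,0,0],"turn":0},
    {"fingers":10,"translation":[0,0,0],"turn":0},
    {"fingers":10,"translation":[0,0,0],"turn":0}
  ],
  "newtons": 80
}}

```text
t: 6.52
eef_pos: [0.5242, 0.0076, 0.0365]
tool_rot: [-0.0, 0.81, -0.586, 0.0]
contact_force: [-1.6, -1.2, 4.7]
gripper_width: 0.226
```

Call:
{"method": "move_arm", "body": {
  "steps": [
    {"fingers":10,"translation":[0,0,6],"turn":0},
    {"fingers":10,"translation":[0,0,15],"turn":0},
    {"fingers":10,"translation":[0,0,40],"turn":0},
    {"fingers":10,"translation":[0,0,40],"turn":0},
    {"fingers":10,"translation":[0,0,9],"turn":0},
    {"fingers":10,"translation":[0,0,0],"turn":0}
  ]
}}

```text
t: 7.28
eef_pos: [0.5238, 0.0077, 0.1463]
tool_rot: [-0.0, 0.81, -0.586, 0.0]
contact_force: [0.1, 0.7, -3.1]
gripper_width: 0.232
```

Run:
```python
from h import *
o=get_obs();print(o['eef_pos'],o['contact_force'],o['gripper_width'])
k=P('wrist');im=read_camera('wrist');cv2.imwrite('pics/w5.png',im)
np.savez('w5.npz',K=k[0],R=k[1],t=k[2])
s=read_camera('scene');d=read_camera('side')
a=cv2.resize(s[120:240,220:340],(400,400),interpolation=3);b=cv2.resize(d[110:230,200:320],(400,400),interpolation=3)
cv2.imwrite('pics/sd5.png',np.hstack([a,b]))
```

```text
[0.52384708 0.00772604 0.14630947] [ 0.11992159  0.6952818  -3.10251437] 0.23234370841749413
```

View pics/sd5.png

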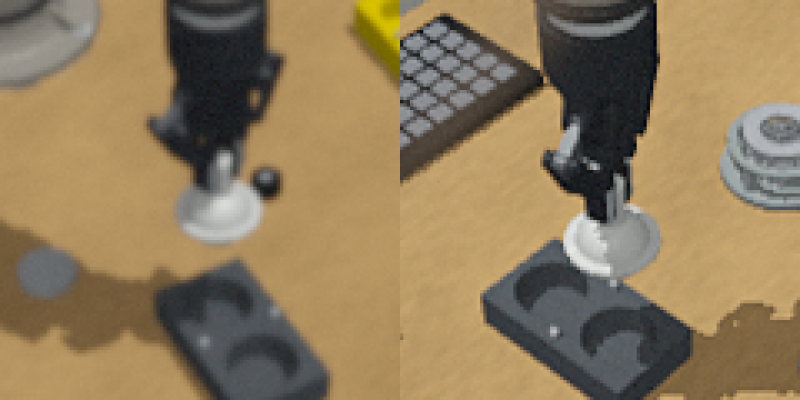

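View pics/w5.png

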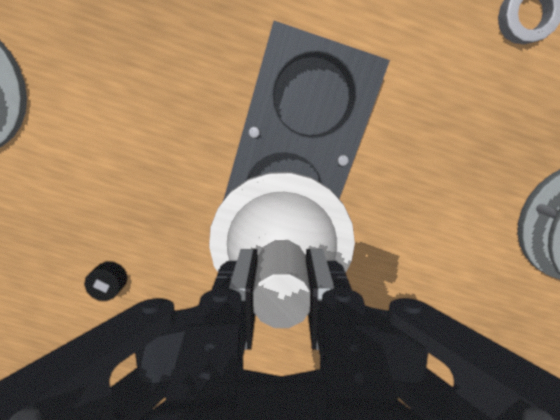

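The casting is lifted (3.1 N matches 0.3 kg), gripped by the neck and upright, with the flange around (282,238) in the wrist view and the mould empty. I'll overlay the model for its pose in the hand.

```bash
python3 fit.py w5 w5c .5241 .0075 .118
```

```text
(no output)
```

View pics/w5c.png

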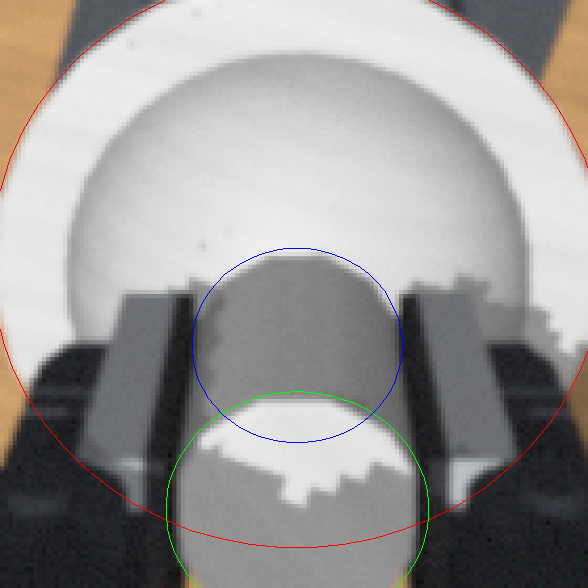

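Run:
```python
from h import *
from scipy.optimize import least_squares
z=np.load('w5.npz');k=(z['K'],z['R'],z['t']);im=cv2.imread('pics/w5.png')
L=outline_of('wrist','casting');print([d['conf'] for d in L]);m=L[0]['mask'].astype(np.uint8)
c=max(cv2.findContours(m,cv2.RETR_EXTERNAL,cv2.CHAIN_APPROX_NONE)[0],key=cv2.contourArea)[:,0,:].astype(float)
c=c[c[:,1]<240];print(len(c),c.min(0),c.max(0))
def f(p):
    K,R,t=k
    o,_=ray('w',(0,0),k)
    res=[]
    for uv in c:
        X=atz('w',uv,p[2],k); res.append(np.hypot(X[0]-p[0],X[1]-p[1])-.036)
    return res
for zz in (.148,.151,.154):
    r=least_squares(lambda q:f([q[0],q[1],zz]),[.524,.0077]);print(zz,r.x,np.sqrt(np.mean(r.fun**2)))
r=least_squares(f,[.524,.0077,.15],x_scale=.01);print(r.x,np.sqrt(np.mean(r.fun**2)))
print(get_obs()['eef_pos'])
```

```text
[0.85]
197 [210. 172.] [354. 239.]
0.148 [0.52341554 0.00712567] 0.00023115738859570017
0.151 [0.52377617 0.0072483 ] 0.00038476263204725343
0.154 [0.52413372 0.00737004] 0.0005944103998531905
[0.52331382 0.00709111 0.14715905] 0.00022021945681180715
[0.52274294 0.00769701 0.14457292]
```

Call:
{"method": "move_arm", "body": {
  "steps": [
    {"fingers":10,"translation":[5,-25,0],"turn":0},
    {"fingers":10,"translation":[9,-50,0],"turn":0},
    {"fingers":10,"translation":[10,-55,0],"turn":0},
    {"fingers":10,"translation":[10,-55,0],"turn":0},
    {"fingers":10,"translation":[10,-50,0],"turn":0},
    {"fingers":10,"translation":[7,-31,-20],"turn":0},
    {"fingers":10,"translation":[0,0,-20],"turn":0},
    {"fingers":10,"translation":[0,0,-10],"turn":0},
    {"fingers":10,"translation":[0,0,0],"turn":0}
  ],
  "newtons": 100
}}

```text
t: 8.6
eef_pos: [0.5743, -0.2562, 0.0948]
tool_rot: [0.0, 0.811, -0.585, -0.001]
contact_force: [-0.9, -0.1, -2.5]
gripper_width: 0.225
```

Run:
```python
from h import *
o=get_obs();print(o['t'],o['eef_pos'],o['contact_force'],o['gripper_width'])
k=P('wrist');im=read_camera('wrist');cv2.imwrite('pics/w6.png',im)
np.savez('w6.npz',K=k[0],R=k[1],t=k[2])
s=read_camera('scene');d=read_camera('side')
e=o['eef_pos']+[0,-.0005,-.0285]
out=[]
for c,I,x0,y0 in (('scene',s,160,190),('side',d,265,80)):
    f=4;b=cv2.resize(I[y0:y0+100,x0:x0+100],None,fx=f,fy=f,interpolation=3)
    for C,col in (((.5743,-.2585,.052),(0,0,255)),((.572,-.2555,.052),(255,0,0))):
      for r in (.036,.02):
        p=np.array([proj(c,(C[0]+r*np.cos(a),C[1]+r*np.sin(a),C[2])) for a in np.linspace(0,6.283,60)])
        cv2.polylines(b,[((p-[x0-.5,y0-.5])*f).astype(np.int32)],True,col,1)
    p=np.array([proj(c,(e[0]+.036*np.cos(a),e[1]+.036*np.sin(a),e[2]+.033)) for a in np.linspace(0,6.283,60)])
    cv2.polylines(b,[((p-[x0-.5,y0-.5])*f).astype(np.int32)],True,(0,255,0),1)
    out.append(b)
cv2.imwrite('pics/sd6.png',np.hstack(out))
```

```text
8.6 [ 0.57427369 -0.25617356  0.09482171] [-0.93900152 -0.07582128 -2.46769876] 0.22539620774730532
```

View pics/sd6.png

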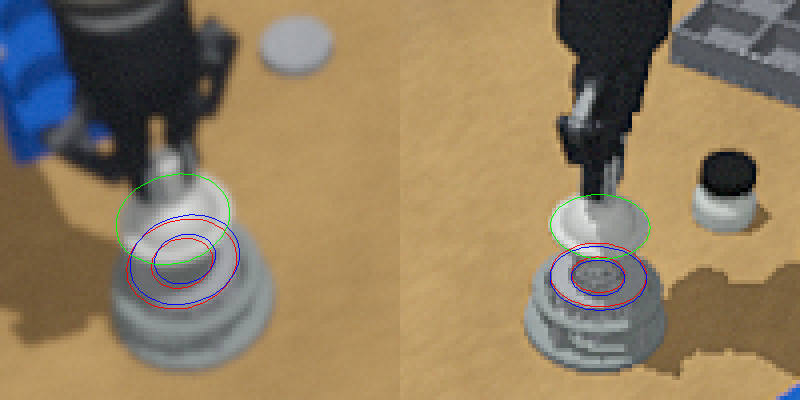

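View pics/w6.png

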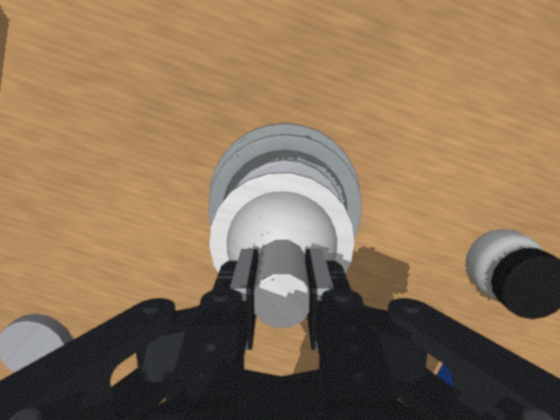

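Run:
```python
from h import *
o=get_obs();print(o['eef_pos'],o['contact_force'])
z=np.load('w6.npz');k=(z['K'],z['R'],z['t']);im=cv2.imread('pics/w6.png')
x0,y0,s=200,110,3.4
b=cv2.resize(im[y0:y0+170,x0:x0+170],None,fx=s,fy=s,interpolation=3);b2=b.copy()
c=(.5743,-.2585)
for r,h,col in [(.036,.052,(0,0,255)),(.05,.04,(255,0,0)),(.055,.01,(255,0,255)),(.04,.04,(0,255,255))]:
    p=np.array([proj('w',(c[0]+r*np.cos(a),c[1]+r*np.sin(a),h),k) for a in np.linspace(0,6.283,60)])
    cv2.polylines(b,[((p-[x0-.5,y0-.5])*s).astype(np.int32)],True,col,1)
e=(.5743,-.2567,.0948-.0285+.033)
p=np.array([proj('w',(e[0]+.036*np.cos(a),e[1]+.036*np.sin(a),e[2]),k) for a in np.linspace(0,6.283,60)])
cv2.polylines(b,[((p-[x0-.5,y0-.5])*s).astype(np.int32)],True,(0,255,0),1)
cv2.imwrite('pics/w6c.png',b)
```

```text
[ 0.57566324 -0.25738606  0.09691462] [ 0.05383939  0.26985481 -2.36941555]
```

View pics/w6c.png

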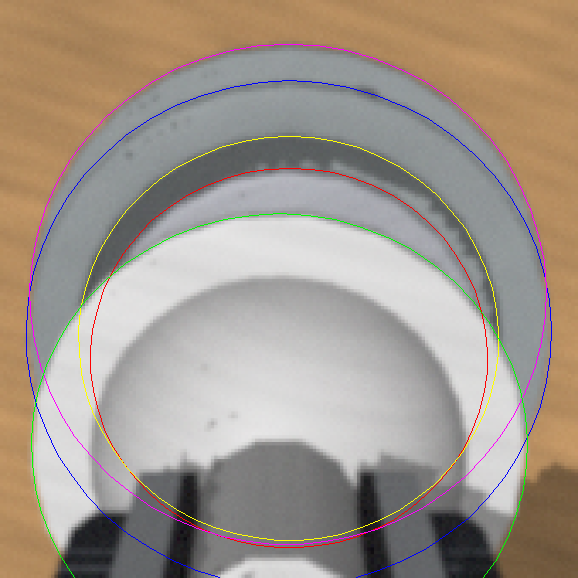

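The overlay puts the cradle at (0.5743, -0.2585), and the casting's flange is about 1.8 mm off in y. I'll correct that and lower until it touches.

Call:
{"method": "move_arm", "body": {
  "steps": [
    {"fingers":10,"translation":[0,-1.5,-8],"turn":0},
    {"fingers":10,"translation":[0,0,-8],"turn":0},
    {"fingers":10,"translation":[0,0,-5],"turn":0},
    {"fingers":10,"translation":[0,0,-3],"turn":0},
    {"fingers":10,"translation":[0,0,-3],"turn":0},
    {"fingers":10,"translation":[0,0,0],"turn":0}
  ]
}}

```text
t: 9.5
eef_pos: [0.575, -0.2594, 0.0694]
tool_rot: [-0.0, 0.81, -0.586, -0.0]
contact_force: [-2.8, 2.0, 4.5]
gripper_width: 0.223
```

Call:
{"method": "move_arm", "body": {
  "steps": [
    {"fingers":10,"translation":[-0.7,0.5,-2],"turn":0},
    {"fingers":10,"translation":[0,0,-2],"turn":0},
    {"fingers":10,"translation":[0,0,-2],"turn":0},
    {"fingers":10,"translation":[0,0,0],"turn":0}
  ]
}}

```text
t: 10.0
eef_pos: [0.5748, -0.2591, 0.0636]
tool_rot: [-0.0, 0.81, -0.586, 0.0]
contact_force: [-2.0, 2.4, 6.8]
gripper_width: 0.223
```

```bash
cat > look.py <<'E'
from h import *
import sys
n=sys.argv[1]
o=get_obs();print(o['t'],o['eef_pos'],o['contact_force'],o['torque'],o['gripper_width'])
k=P('wrist');im=read_camera('wrist');cv2.imwrite(f'pics/w{n}.png',im)
np.savez(f'w{n}.npz',K=k[0],R=k[1],t=k[2])
s=read_camera('scene');d=read_camera('side')
out=[]
for c,I,x0,y0 in (('scene',s,160,195),('side',d,265,85)):
    out.append(cv2.resize(I[y0:y0+100,x0:x0+100],None,fx=4,fy=4,interpolation=3))
cv2.imwrite(f'pics/sd{n}.png',np.hstack(out))
E
python3 look.py 7
```

```text
10.0 [ 0.57475715 -0.25912049  0.06364923] [-2.0330975   2.36586172  6.811908  ] [ 0.48271219  0.63152161 -0.00476435] 0.222622311224778
```

View pics/sd7.png

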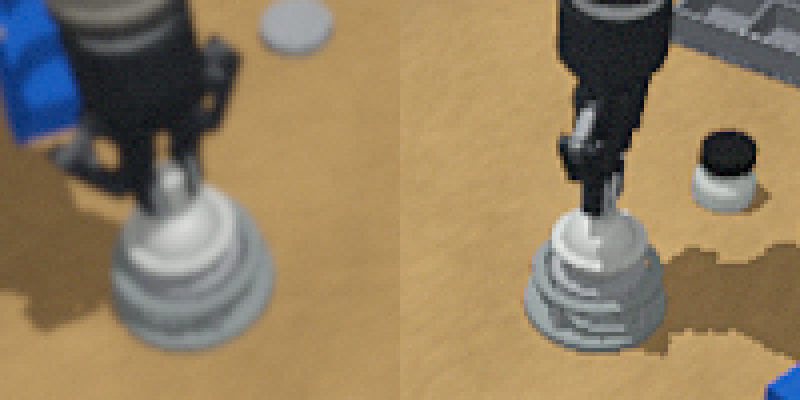

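View pics/w7.png

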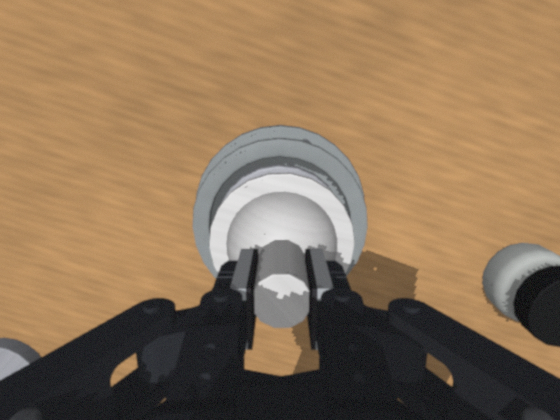

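The casting is seated in the ring. The spring force of about 9.2 N implies roughly 8.4 mm pressed, and the height implies 8.9 mm. I'll press on to about 15 mm.

Call:
{"method": "move_arm", "body": {
  "steps": [
    {"fingers":10,"translation":[-0.5,0.5,-2],"turn":0},
    {"fingers":10,"translation":[0,0,-2],"turn":0},
    {"fingers":10,"translation":[0,0,-2],"turn":0},
    {"fingers":10,"translation":[0,0,-1],"turn":0},
    {"fingers":10,"translation":[0,0,0],"turn":0},
    {"fingers":10,"translation":[0,0,0],"turn":0}
  ]
}}

```text
t: 10.9
eef_pos: [0.5747, -0.2588, 0.0573]
tool_rot: [-0.0, 0.81, -0.586, 0.001]
contact_force: [-2.4, 2.9, 9.4]
gripper_width: 0.226
```

```bash
python3 look.py 8
python3 - <<'E'
from h import *
n='8';z=np.load('w8.npz');k=(z['K'],z['R'],z['t']);im=cv2.imread('pics/w8.png')
x0,y0,s=180,110,3
b=cv2.resize(im[y0:y0+170,x0:x0+200],None,fx=s,fy=s,interpolation=3)
c=(.5743,-.2585);e=get_obs()['eef_pos'];print(e)
fz=e[2]-.0285+.033;print('flange top model',fz)
for r,h,col in [(.05,.04,(255,0,0)),(.055,.01,(255,0,255)),(.04,.04,(0,255,255)),(.036,fz,(0,255,0)),(.036,.037,(0,0,255))]:
    p=np.array([proj('w',(c[0]+r*np.cos(a),c[1]+r*np.sin(a),h),k) for a in np.linspace(0,6.283,60)])
    cv2.polylines(b,[((p-[x0-.5,y0-.5])*s).astype(np.int32)],True,col,1)
cv2.imwrite('pics/w8c.png',b)
E
```

```text
10.9 [ 0.57471073 -0.25883221  0.05733203] [-2.44535683  2.87646801  9.37260711] [ 0.5098382   0.70942456 -0.06316559] 0.22577166723575337
[ 0.57471458 -0.25885867  0.05737205]
flange top model 0.061872047286818777
```

View pics/sd8.png

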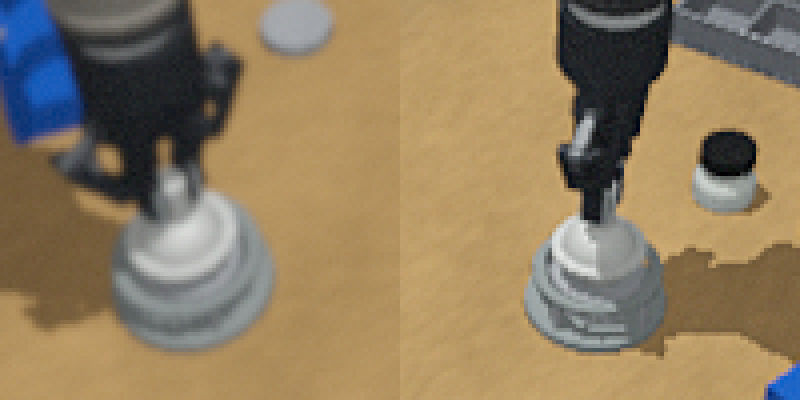

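View pics/w8c.png

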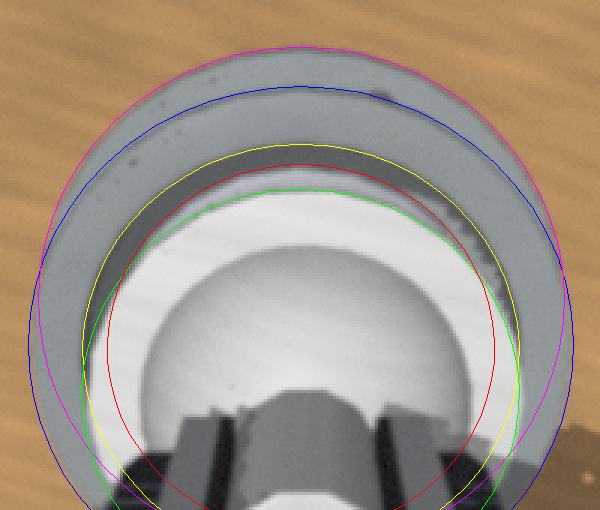

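Estimates of how far the ring is pressed: by force about 14–15 mm, by arm height about 15 mm, and by the image about 15–17 mm. The overlay shows the ring level below the hoop's rim. I'll add 1 mm for margin, settle, and average the force.

Call:
{"method": "move_arm", "body": {
  "steps": [
    {"fingers":10,"translation":[0,0,-1],"turn":0},
    {"fingers":10,"translation":[0,0,0],"turn":0},
    {"fingers":10,"translation":[0,0,0],"turn":0},
    {"fingers":10,"translation":[0,0,0],"turn":0}
  ]
}}

```text
t: 11.55
eef_pos: [0.5747, -0.2589, 0.0564]
tool_rot: [-0.0, 0.81, -0.586, 0.001]
contact_force: [-3.3, 1.6, 10.2]
gripper_width: 0.225
```

Run:
```python
from h import *
F=[];E=[]
for i in range(6):
    o=get_obs();F.append(o['contact_force']);E.append(o['eef_pos']);im=read_camera(['wrist','scene','side'][i%3])
    if i<3: cv2.imwrite(f'pics/f{i}.png',im)
print(np.mean(F,0),np.std(F,0),np.mean(E,0),np.std(E,0),get_obs()['gripper_width'])
for c in ('scene','side'):
    for d in place_of(c,'ring_top')[:2]: print(c,d['xy'],d['conf'],proj(c,(.5735,-.2575,.037)))
```

```text
[-2.57462332  2.18134782  9.82203252] [0.4907141  0.57593512 0.38300188] [ 0.57474204 -0.25884838  0.05643585] [8.58550123e-06 1.96646622e-05 6.44391621e-06] 0.2194132057246978
scene [203.4, 259.9] 0.43 [206.13171373 258.19404008]
side [311.3, 150.3] 0.42 [313.82599275 152.16377372]
```

View pics/f1.png

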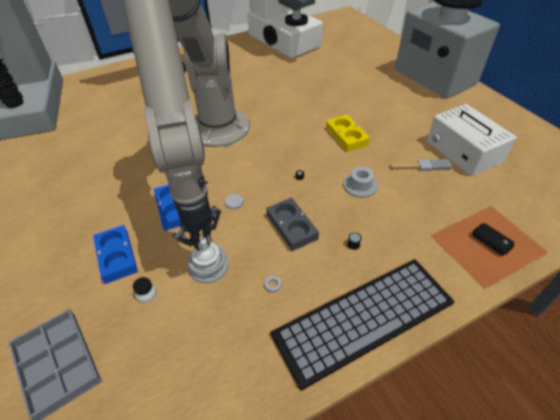

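The net force is 9.8 N up. Adding the 2.7 N weight gives about 12.5 N of spring force, or roughly 15 mm pressed; the arm height says 16 mm, so the ring is below flush and short of the 20 mm stop. The scene picture shows the casting in the cradle at (205,260) and the bystanders where they were.

```bash
python3 -c "
from station import *
print(hand_in())"
```

```text
the job is handed in; nothing more can be done
None
```

I lifted the casting out of the dark mould by its neck, set its belly into the ring of the sprung cradle, and pressed it straight down. I handed the job in while still gripping it at 100 N and holding it pressed, at about 12 s of the 35 s limit.

**Last checks**
- **Ring depth:** about 15 mm by spring force (12.5 N), 16 mm by arm height and 15–17 mm by the wrist-view overlay. Flush is 12 mm and the bottom stop is 20 mm, so the ring is a little below flush.
- **Casting:** it is upright and the pictures show no slip in the grip. A steady side force of about 3 N remained on the tool.
- **Other things:** the last scene picture shows the bystanders where they were.

**What disagreed or failed**
- **First grasp:** the fingers closed on air just above the neck, touching nothing. Their real tips sit about 33 mm behind the reported TCP, not at it as the text says. I confirmed this in three views and grasped 28 mm lower.
- **Neck opening:** the grip read about 19 mm on the neck, against the 22 mm stated.
- **Networks:** at the end, `ring_top` came back with low confidence (about 0.4) and 2–3 pixels off my model, so I went by force and height instead.

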